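# Seat the three-lug bushing in the inspection shuttle

## Task

Put the brass bushing with the three-lug foot into the keyed nest of the inspection shuttle, shuffling and turning it until it drops fully home in the keyed recess. Then slide the loaded shuttle all the way to its end stop in front of the inspection camera. Leave the other bushings, the pucks and the screwdriver where they are.

Things in the scene. Friction and masses are not known exactly. Their poses are not given: they have to be found in the camera images.
- bushing: Brass bushing to pick, 60 mm tall, about 0.18 kg, upright and loose on the table at the robot's right. Foot 16 mm high: round core 32 mm diameter with three lugs 11 mm wide reaching 25 mm from the axis, at 0, 120 and 240 degrees from its +x. Above it a round neck of 24 mm diameter, 16 to 60 mm above the underside: grip it there. Origin at the centre of the underside, z up.
- round_bushing: Brass bushing with a plain round foot, 44 mm diameter, 16 mm high. Same upright round neck as the three-lug bushing: 24 mm diameter, from 16 to 60 mm above the underside. Origin at the centre of the underside, z up. Loose; leave it where it stands.
- hex_bushing: Brass bushing with a six-sided foot, 38 mm across flats, 16 mm high. Same upright round neck as the three-lug bushing: 24 mm diameter, from 16 to 60 mm above the underside. Origin at the centre of the underside, z up. Loose; leave it where it stands.
- nest (a point): Centre of the floor of the keyed recess in the shuttle, moving with it; z up, y along the slide towards the end stop. Recess 10 mm deep, with a black floor: round bore 36 mm diameter with three radial notches 15 mm wide, 120 degrees apart (2 mm play round the bushing); any of the three positions fits. Lined up, the bushing drops until its underside meets this floor.
- nest_rim (a point): Centre of the nest's mouth, 15 mm above its floor, same axes. A dark round guide rim, 58 mm inner and 74 mm outer diameter, ends at this height. Inside it, 5 mm lower, a flat steel ledge surrounds the keyed recess: a bushing not lined up rests on that ledge, 10 mm too high.
- notch_mark (a point): Point on the ledge, 10 mm above the nest floor and 25 mm from the nest centre along the nest's +x. One notch is centred here give or take 23 degrees about the nest centre: the ledge is one steel insert clamped firmly at a set-up angle that differs each time and is not reported. See it, or find it by turning the bushing while it rests lightly on the ledge.
- shuttle (a joint): Travel of the aluminium shuttle on its rails, m: 0 at the loading end (robot's right), 0.16 at the end stop in front of the camera; grows along the nest's +y. Starts between 0 and 0.02, stays where it is left, and takes about 4 N to move.
- handle (a point): Centre of the top of the shuttle's upright black round handle post, 16 mm diameter and 50 mm tall, standing on the shuttle plate 85 mm from the nest centre in the nest's -y direction, its foot level with the nest floor. Push or pinch it.
- station: Fixed station, origin at table level: base plate 140 mm wide, along its y from -210 to +150 mm. The nest floor is 34 mm above the table at x = 0, y = -80 mm plus the shuttle's travel. A 30 mm square column, 250 mm tall, at x = 165, y = 150 mm carries a slanted camera with ring light over x = 40 to 180, y = 85 to 185 mm, nowhere lower than 110 mm above the table.
- puck_a: White plastic puck, 42 mm diameter, 28 mm high; origin at the centre of its underside. Leave it.
- puck_b: Black plastic puck, 42 mm diameter, 28 mm high; origin at the centre of its underside. Leave it.
- screwdriver: Screwdriver lying on the table at the robot's left, along its own x. Leave it.

How it is judged:
By the outcome, as a careful person would: the job done as asked, in the order asked, and still so for the second after the job is handed in, with the robot touching nothing.
It also fails if it takes over 72 s, if anything falls off the work surface, if the arm or the gripper's body presses on something with over 40 N, if the wrist force passes 120 N, or if a joint passes its speed limit or range.

## Robot

A 6-joint arm with a two-finger parallel gripper is mounted at the origin on the work surface. World frame = base frame: x ahead of the robot, y to its left, z up, the work surface at z = 0. Lengths are in m, angles in degrees, forces in N, time in s.
With the tool pointing down it reaches from about 0.25 to 0.85 m from the base axis. Payload 12.5 kg.
Tool frame: the origin (TCP) lies at the very end of the fingers, on their centre line; the grasp point (between the pads) lies robot.grasp_offset behind it (robot.grasp_offset is the distance from the TCP to the grasp point, in m); z points along the fingers, x is the direction in which the jaws open and shut, and the axes are right-handed (so a half turn about z gives the same grasp; the last joint's range is limited). The gripper opens to 93 mm and grips with 3 to 60 N. Pads are 15 mm wide; open, the fingers measure 128 mm over their backs; the gripper's body (75 mm by 188 mm) begins 65 mm behind the grasp point.
Start: joints at [-71.138, 20.094, 94.641, -0, 65.266, -4.847], TCP at [0.221, -0.504, 0.219] pointing down, gripper open.
Joint ranges: [-157.81, 157.81], [-45, 120.19], [0.68, 151.7], [-89.99, 269.99], [4.06, 180], [-164.3, 164.3]. Speed limits (degrees/s): [127.2, 127.2, 159.86, 180, 180, 180].

## Interface

Orientations are given as a 3x3 rotation matrix whose columns are the frame's x, y, z axes.
In Python, from cell import robot gives the robot as it stands. Calls block until the motion is done:
- robot.move_ptp(position, orientation): joint-space move of the TCP to a pose.
- robot.move_straight(position, feed=0.15, rotation=None, stop_force=None): straight line of the TCP; rotation=None keeps the orientation; feed is the mean speed in m/s. With stop_force (N) it stops when the force on the tool has changed by that much, and returns True; else False.
- robot.goto_joints(angles): joint-space move.
- robot.let_go() and robot.close_gripper(f_grip=None): open the fingers fully, or close them until they stop; f_grip is the grip in N (None keeps the last).
- robot.wait(seconds).
- robot.ik(position, orientation): joint angles nearest the present ones, or None.
- robot.capture(name): name is "scene" or "top" or "wrist"; returns (picture, depth): 480x640x3 uint8, blue, green, red; 480x640 float32, m along the optical axis (not along the pixel's ray), 0 where there is no reading.
- robot.camera_params(name): a dict with "fx", "fy", "cx", "cy" (pixels), "k1" (the pictures are not rectified: a ray, as slopes to the right and down, at radius r is drawn at 1 + k1 r^2 times it, then the intrinsics apply), "pose" (4x4, takes a point from camera to world coordinates); the wrist camera has in their place "mount" (4x4, takes a point from camera to tool coordinates, whose origin is the TCP and whose axes are the tool frame's). Camera axes: x right, y up, looking along -z (the intrinsics and any distortion apply to the point x, -y, -z); pixel columns grow to the right and rows downward; lengths in m; the calibration is good to about 2 mm. A picture is of the moment at which its call begins: read the wrist's pose just before it. camera_params takes no time and is no camera call.
A pose or a line that the arm cannot do raises robot.Unreachable and nothing moves.
- robot.close_job(): hands the job in, once; it reports no verdict.
Trained networks look in the newest picture that a camera, given by its name, has taken for a name from the list of things; names that differ only in an ending like _2 or _b are one class to them, and where a whole thing is asked for, a point or a joint stands for the part that bears it (a point fixed in the world has none). Each returns a list of dicts, best first, with "confidence" (0 to 1); they miss things now and then, are a little off and sometimes report something else, mostly with a low value. They report only what shows in the picture. A call takes as long as a camera call.
- robot.boxes_of(camera, thing): "at" ([row, column] in pixels, amid what is visible of it).
- robot.regions_of(camera, thing): "mask" (480x640 bool, what is visible of it) and "at" ([row, column] in pixels, amid what is visible of it).
Readings, each from a call of its own:
- robot.get_t(): time.
- robot.get_joint_positions(): joint angles.
- robot.get_qd(): joint speeds.
- robot.get_effort(): joint torques, N m.
- robot.get_ee_pos(): TCP position.
- robot.get_tcp_rot(): TCP orientation.
- robot.get_ft_force(): force on the tool from outside, world axes, zero at the start.
- robot.get_ft_torque(): the same for the moment, N m.
- robot.get_grip_width(): opening from 0.0 (shut) to 1.0 (fully open).
Only numpy, scipy, OpenCV 4.12 (cv2) and the standard library are available. Lean on these libraries where they do the work, as an engineer would, in place of code of your own. Each camera call takes 0.05 s, during which the arm holds its last target.

## Working session

There is one attempt and no reset: what is moved stays moved. The work goes in short steps, each a Python script; the robot and the scene stay as the last script left them, time stands still between calls to the robot, and variables do not carry over. Pictures are saved under pics/ and viewed, and the job is handed in when it is done.

```bash
ls; mkdir -p pics
python3 - <<'E'
from cell import robot
import cv2
print(robot.get_t(), robot.grasp_offset)
for n in ("scene","top","wrist"):
    p,d=robot.capture(n); cv2.imwrite(f"pics/{n}0.png",p)
    print(n,robot.camera_params(n))
    for th in ("bushing","round_bushing","hex_bushing","nest","handle","notch_mark"):
        for r in robot.boxes_of(n,th)[:3]: print(n,th,r)
print(robot.get_t())
E
```

```text
pics
0.0 0.0188
scene {'fx': 455.4130896705822, 'fy': 455.4130896705822, 'cx': 316.0414158852495, 'cy': 240.65370408648133, 'k1': -0.025078635493671605, 'pose': array([[-0.7790667 , -0.44985467,  0.43667591,  0.95300882],
       [ 0.62680216, -0.57354683,  0.52741168,  0.54469923],
       [ 0.01319547,  0.68459829,  0.72880112,  0.80997097],
       [ 0.        ,  0.        ,  0.        ,  1.        ]])}
scene bushing {'at': [174.3, 227.9], 'confidence': 0.79}
scene round_bushing {'at': [197.6, 205.4], 'confidence': 0.52}
scene hex_bushing {'at': [172.3, 260.5], 'confidence': 0.5}
scene nest {'at': [241.9, 281.7], 'confidence': 0.87}
scene handle {'at': [245.6, 279.8], 'confidence': 0.75}
scene notch_mark {'at': [243.9, 281.6], 'confidence': 0.79}
top {'fx': 527.1306110526965, 'fy': 527.1306110526965, 'cx': 312.3472059513927, 'cy': 242.60611373992845, 'k1': 0.013930254196605703, 'pose': array([[ 0.02603911,  0.98242024, -0.18485788,  0.31934736],
       [-0.99960496,  0.02754532,  0.00558406,  0.02651503],
       [ 0.01057786,  0.18463945,  0.9827494 ,  1.28875355],
       [ 0.       
[... 186 characters left out ...]
98.1, 453.8], 'confidence': 0.62}
top hex_bushing {'at': [179.6, 168.0], 'confidence': 0.33}
top handle {'at': [246.8, 347.2], 'confidence': 0.97}
top notch_mark {'at': [245.9, 347.7], 'confidence': 0.89}
wrist {'fx': 335.62293250322693, 'fy': 335.62293250322693, 'cx': 311.22973823110294, 'cy': 241.09060880798327, 'k1': -0.032165099137095685, 'mount': array([[ 9.99999592e-01,  6.20208048e-04,  6.56489161e-04,
        -2.01002573e-04],
       [ 7.68698738e-04, -9.66082794e-01, -2.58231379e-01,
        -6.90690096e-02],
       [ 4.74065704e-04,  2.58231778e-01, -9.66082876e-01,
        -1.65869890e-01],
       [ 0.00000000e+00,  0.00000000e+00,  0.00000000e+00,
         1.00000000e+00]])}
1.05
```

View pics/scene0.png

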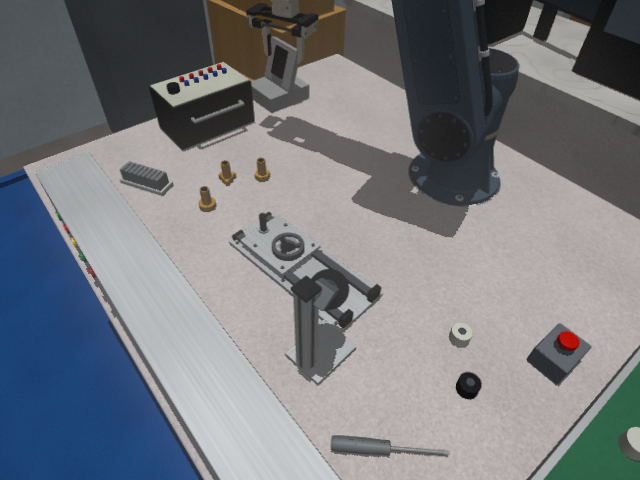

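View pics/top0.png

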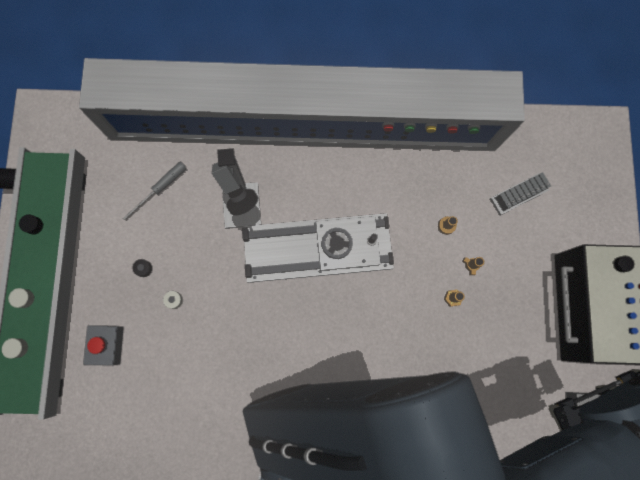

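View pics/wrist0.png

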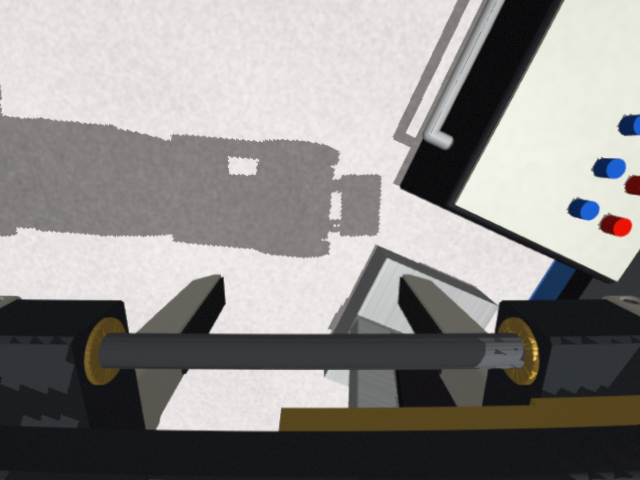

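The top view shows the three-lug bushing at (row 264, col 473), the round one at (224, 448) and the hex at (298, 455). The nest is at about (243, 337) and the handle at (239, 373). Next I compute positions.

```bash
cat > h.py <<'E'
from cell import robot
import numpy as np, cv2
def cam(n, T=None):
    c=robot.camera_params(n)
    if n=="wrist":
        if T is None:
            T=np.eye(4);T[:3,:3]=robot.get_tcp_rot();T[:3,3]=robot.get_ee_pos()
        c["pose"]=T@c["mount"]
    return c
def ray(c,r,col):
    K=np.array([[c["fx"],0,c["cx"]],[0,c["fy"],c["cy"]],[0,0,1]])
    u=cv2.undistortPoints(np.array([[[col,r]]],float),K,np.array([c["k1"],0,0,0,0]))[0,0]
    d=c["pose"][:3,:3]@np.array([u[0],-u[1],-1]); return c["pose"][:3,3],d
def atz(c,r,col,z):
    o,d=ray(c,r,col); return o+d*(z-o[2])/d[2]
def proj(c,P):
    P=np.atleast_2d(P); q=(P-c["pose"][:3,3])@c["pose"][:3,:3]
    x=q[:,0]/-q[:,2]; y=-q[:,1]/-q[:,2]; s=1+c["k1"]*(x*x+y*y)
    return np.stack([c["cy"]+c["fy"]*y*s, c["cx"]+c["fx"]*x*s],1)
def R(psi):  # tool down, jaw x at angle psi (deg) in world
    a=np.radians(psi); c,s=np.cos(a),np.sin(a)
    return np.array([[c,s,0],[s,-c,0],[0,0,-1.]])
E
python3 - <<'E'
from h import *
c=cam("top"); p=cv2.imread("pics/top0.png")
for n,r,cc,z in [("lug foot",264,470,.016),("round",225,448,.016),("hex",298,455,.016),("nest",243,337,.044),("handle",239,373,.084),("hole1",272,322,.04)]:
    print(n,atz(c,r,cc,z).round(4))
print(robot.get_tcp_rot(),robot.get_ee_pos())
cv2.imwrite("pics/topcrop.png",cv2.resize(p[200:320,300:500],(800,480),interpolation=cv2.INTER_CUBIC))
E
```

```text
lug foot [ 0.5164 -0.3671  0.016 ]
round [ 0.6125 -0.3155  0.016 ]
hex [ 0.4324 -0.3284  0.016 ]
nest [ 0.5542 -0.0398  0.044 ]
handle [ 0.5585 -0.1214  0.084 ]
hole1 [ 0.4836 -0.0055  0.04  ]
[[ 4.02047499e-01 -9.15618812e-01 -4.48853951e-06]
 [-9.15618811e-01 -4.02047498e-01  4.81422849e-05]
 [-4.58845878e-05 -1.52456940e-05 -9.99999999e-01]] [ 0.22114889 -0.50355548  0.21863081]
```

View pics/topcrop.png

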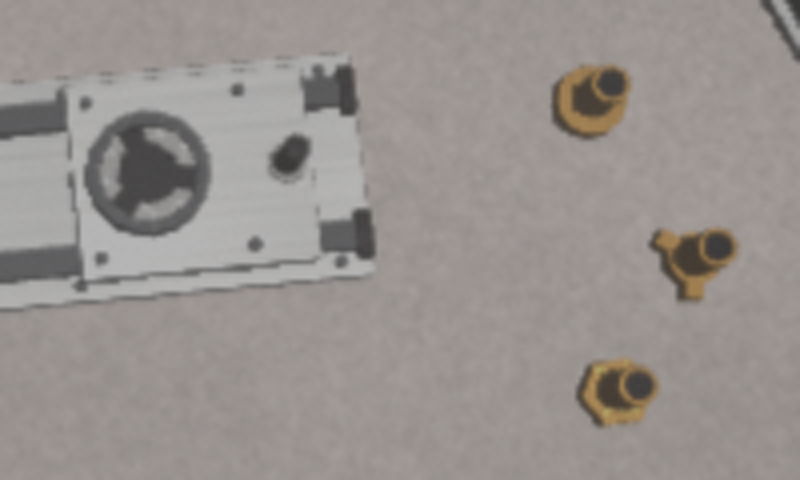

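The crop confirms the lug shapes and the three dark notches. Next a wrist close-up of the bushing, then one of the nest.

Run:
```python
from h import *
import pickle
def shot(n,xy,z,psi):
    robot.move_ptp([xy[0],xy[1],z],R(psi)); 
    T=np.eye(4);T[:3,:3]=robot.get_tcp_rot();T[:3,3]=robot.get_ee_pos()
    p,d=robot.capture("wrist"); cv2.imwrite(f"pics/{n}.png",p)
    pickle.dump((T,p,d),open(f"{n}.pkl","wb"))
    return T
print(robot.get_t())
shot("w_nest",(.555,-.042),.24,0)
for th in ("nest","notch_mark","handle"):
    for r in robot.boxes_of("wrist",th)[:2]: print(th,r)
print(robot.get_t(), robot.get_joint_positions())
shot("w_bush",(.518,-.37),.22,0)
for th in ("bushing",):
    for r in robot.regions_of("wrist",th)[:3]: print(th,r["at"],r["confidence"],r["mask"].sum()); 
print(robot.get_t(), robot.get_joint_positions())
```

```text
1.05
nest {'at': [236.0, 312.2], 'confidence': 0.78}
notch_mark {'at': [232.9, 314.8], 'confidence': 0.62}
handle {'at': [237.3, 312.8], 'confidence': 0.74}
3.3 [-9.17563221e+00  1.95702874e+01  9.22208943e+01 -3.08380447e-03
  6.82123314e+01 -9.11849477e+00]
bushing [224.4, 310.5] 0.58 1052
4.65 [-3.96067696e+01  2.90504519e+01  8.07871997e+01  9.08708373e-03
  7.01478718e+01 -3.97019459e+01]
```

View pics/w_nest.png

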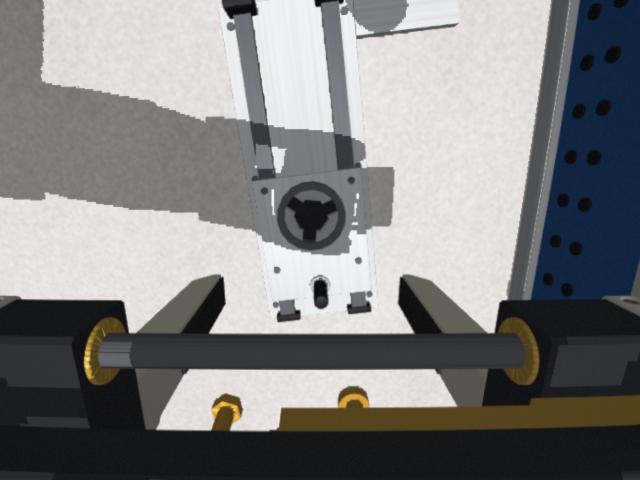

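View pics/w_bush.png

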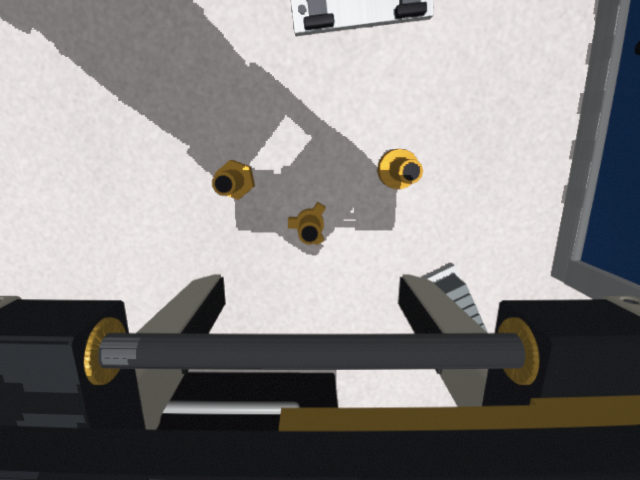

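The nest sits at about (215, 311) and its notches are clearly visible. The lug bushing is at about (226, 309), with lugs pointing left and up-right. Next I fit models to both views.

```bash
cat > fit.py <<'E'
from h import *
from scipy.optimize import minimize
S=4
def fillp(img,c,P,val,off,blocky=False):
    q=proj(c,P); q=np.stack([(q[:,1]-off[1]+.5)*S,(q[:,0]-off[0]+.5)*S],1)
    cv2.fillPoly(img,[np.round(q*16).astype(np.int32)],val,shift=4)
A=np.linspace(0,2*np.pi,72,endpoint=False)
def circ(r): return np.stack([r*np.cos(A),r*np.sin(A)],1)
def lug(k,w,L,r0=0):
    a=np.radians(120*k); q=np.array([[r0,-w/2],[L,-w/2],[L,w/2],[r0,w/2]])
    return q@np.array([[np.cos(a),np.sin(a)],[-np.sin(a),np.cos(a)]])
def place(q,x,y,yaw,z):
    a=np.radians(yaw); M=np.array([[np.cos(a),np.sin(a)],[-np.sin(a),np.cos(a)]])
    p=q@M+[x,y]; return np.c_[p,np.full(len(p),z)]
def bush(c,x,y,yaw,z0,off,shape):
    im=np.zeros((shape[0]*S,shape[1]*S),np.float32)
    for z in np.linspace(0,.016,6):
        fillp(im,c,place(circ(.016),x,y,yaw,z0+z),1,off)
        for k in range(3): fillp(im,c,place(lug(k,.011,.025),x,y,yaw,z0+z),1,off)
    for z in np.linspace(.016,.06,12): fillp(im,c,place(circ(.012),x,y,yaw,z0+z),1,off)
    return cv2.resize(im,shape[::-1],interpolation=cv2.INTER_AREA)
def nestm(c,x,y,yaw,off,shape,z=.044):
    im=np.zeros((shape[0]*S,shape[1]*S),np.float32)
    fillp(im,c,place(circ(.018),x,y,yaw,z),1,off)
    for k in range(3): fillp(im,c,place(lug(k,.015,.027),x,y,yaw,z),1,off)
    return cv2.resize(im,shape[::-1],interpolation=cv2.INTER_AREA)
def ringm(c,x,y,off,shape,z=.049):
    im=np.zeros((shape[0]*S,shape[1]*S),np.float32)
    fillp(im,c,place(circ(.037),x,y,0,z),1,off)
    fillp(im,c,place(circ(.037),x,y,0,z-.015),1,off)
    return cv2.resize(im,shape[::-1],interpolation=cv2.INTER_AREA)
def best(f,x0,yaws):
    rs=[]
    for yw in yaws:
        r=minimize(f,[x0[0]*1e3,x0[1]*1e3,yw],method="Nelder-Mead",options=dict(initial_simplex=[[x0[0]*1e3+a,x0[1]*1e3+b,yw+d] for a,b,d in((0,0,0),(4,0,0),(0,4,0),(0,0,12))],xatol=.02,fatol=1e-3))
        rs.append((r.fun,r.x))
    return sorted(rs,key=lambda t:t[0])
E
python3 - <<'E'
from fit import *
import pickle
T,p,d=pickle.load(open("w_bush.pkl","rb")); c=cam("wrist",T)
off=(190,280); sh=(65,60); cr=p[190:255,280:340].astype(float)
hsv=cv2.cvtColor(p,cv2.COLOR_BGR2HSV)[190:255,280:340]
m=(hsv[...,1]>60).astype(np.float32); 
m=cv2.morphologyEx(m,cv2.MORPH_CLOSE,np.ones((9,9)))
m0=np.zeros_like(m); q=proj(c,[[.518,-.37,.06]])
f=lambda v: float(np.abs(bush(c,v[0]/1e3,v[1]/1e3,v[2],0,off,sh)-m).sum())
rs=best(f,(.518,-.37),(20,50,80,110)); [print("bush",a,b.round(2)) for a,b in rs]
v=rs[0][1]; mm=bush(c,v[0]/1e3,v[1]/1e3,v[2],0,off,sh)
o=p[190:255,280:340].copy(); e=cv2.Canny((mm>.5).astype(np.uint8)*255,50,100); o2=o.copy(); o2[e>0]=(0,255,0)
vis=np.hstack([o,o2,cv2.cvtColor((m*255).astype(np.uint8),cv2.COLOR_GRAY2BGR)])
cv2.imwrite("pics/bfit.png",cv2.resize(vis,None,fx=4,fy=4,interpolation=cv2.INTER_NEAREST))
for z,w in ((.016,'foot'),(.06,'top')): pass
# depth on neck top check
q=proj(c,[[v[0]/1e3,v[1]/1e3,.06]])[0]; print(q, d[int(q[0])-6:int(q[0])+7:3,int(q[1])-6:int(q[1])+7:3])
# nest
T,p,d=pickle.load(open("w_nest.pkl","rb")); c=cam("wrist",T)
off=(175,270); sh=(80,85); g=cv2.cvtColor(p,cv2.COLOR_BGR2GRAY)[175:255,270:355]
print(g[40,::4]); print(g[::4,41])
np.save("g.npy",g)
cv2.imwrite("pics/ncrop.png",cv2.resize(p[175:255,270:355],None,fx=7,fy=7,interpolation=cv2.INTER_NEAREST))
E
```

```text
bush 50.875 [ 514.39 -376.95   58.41]
bush 51.4375 [ 514.42 -376.96   58.32]
bush 51.5625 [ 514.43 -376.97   58.36]
bush 51.8125 [ 514.45 -376.95  178.39]
[233.04600436 309.4419046 ] [[0.33433357 0.3328943  0.3326405  0.33337003 0.3335953 ]
 [0.33331797 0.3345578  0.3341131  0.33404708 0.33337337]
 [0.33521748 0.33564448 0.33457047 0.33588856 0.33441603]
 [0.3353794  0.33511314 0.33588377 0.3363149  0.3354642 ]
 [0.3360452  0.33693153 0.33543566 0.33774617 0.3360517 ]]
[130 139  57  55 101  98  47  21  21  23  22  22  21  22  27  90 100  62
  55 122 125 212]
[126 125  54  56 103 103  88  20  21  21  22  23  20  19  22  20  23  49
  54 120]
```

View pics/bfit.png

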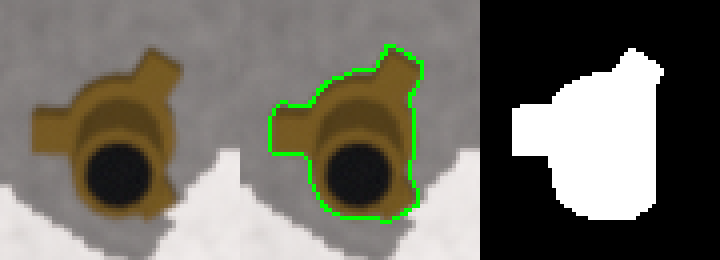

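View pics/ncrop.png

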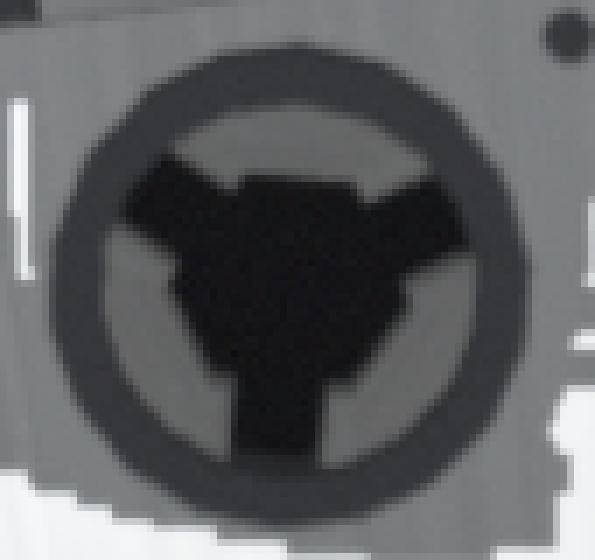

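The bushing fit follows the outline, but the lower-right lug fell out of the mask, so I refit it with a better mask. Then I fit the nest.

Run:
```python
from fit import *
import fit,pickle
T,p,d=pickle.load(open("w_bush.pkl","rb")); c=cam("wrist",T)
off=(185,275); sl=(slice(185,260),slice(275,345)); sh=(75,70)
b,g,r=[p[sl][...,i].astype(int) for i in range(3)]
m=((r-b>25)).astype(np.uint8); m=cv2.morphologyEx(m,cv2.MORPH_CLOSE,np.ones((3,3)))
cn,_=cv2.findContours(m,cv2.RETR_EXTERNAL,cv2.CHAIN_APPROX_NONE); cn=max(cn,key=cv2.contourArea)
m=np.zeros(sh,np.uint8); cv2.drawContours(m,[cn],-1,1,-1); m=m.astype(np.float32)
f=lambda v: float(np.abs(bush(c,v[0]/1e3,v[1]/1e3,v[2],0,off,sh)-m).sum())
rs=best(f,(.514,-.377),(40,58,75)); [print("bush",a,b.round(2)) for a,b in rs]
v=rs[0][1]; mm=bush(c,v[0]/1e3,v[1]/1e3,v[2],0,off,sh)
o=p[sl].copy(); e=cv2.Canny((mm>.5).astype(np.uint8)*255,50,100); o2=o.copy(); o2[e>0]=(0,255,0)
vis1=np.hstack([o2,cv2.cvtColor((m*255).astype(np.uint8),cv2.COLOR_GRAY2BGR)])
T,p,d=pickle.load(open("w_nest.pkl","rb")); c=cam("wrist",T)
off=(175,270); sh=(80,85); g=np.load("g.npy").astype(float)
blk=np.clip((90-g)/70,0,1); inn=(g<38).astype(np.float32)
cn,_=cv2.findContours(inn.astype(np.uint8),cv2.RETR_EXTERNAL,cv2.CHAIN_APPROX_NONE);cn=max(cn,key=cv2.contourArea)
m=np.zeros(sh,np.uint8);cv2.drawContours(m,[cn],-1,1,-1);m=m.astype(np.float32)
f=lambda v: float(np.abs(nestm(c,v[0]/1e3,v[1]/1e3,v[2],off,sh)-m).sum())
rn=best(f,(.555,-.042),(10,30,50)); [print("nest",a,b.round(2)) for a,b in rn]
# rim: outer ellipse; pts with dark
rim=((g<75)).astype(np.uint8); rim=cv2.morphologyEx(rim,cv2.MORPH_OPEN,np.ones((3,3)))
cn,_=cv2.findContours(rim,cv2.RETR_EXTERNAL,cv2.CHAIN_APPROX_NONE);cn=max(cn,key=cv2.contourArea)
e=cv2.fitEllipse(cn); print(e, "rim top ctr",atz(c,e[0][1]+off[0],e[0][0]+off[1],.047))
v=rn[0][1]; mm=nestm(c,v[0]/1e3,v[1]/1e3,v[2],off,sh)
o2=p[175:255,270:355].copy(); ee=cv2.Canny((mm>.5).astype(np.uint8)*255,50,100); o2[ee>0]=(0,255,0)
vis1=cv2.resize(vis1,(560,300),interpolation=0);o2=cv2.resize(o2,(319,300),interpolation=0)
cv2.imwrite("pics/fit2.png",cv2.resize(np.hstack([vis1,o2]),(800,273)))
# handle approx: top of post pixel
for r,cc in ((284,320),(286,320)): print("handle",atz(c,r,cc,.084))
# slide direction: plate screws
for r,cc in ((190,264),(181,351),(270,277),(260,358)): print("screw",atz(c,r,cc,.036).round(4))
print(d[215-6:215+30:4,311])
```

```text
bush 38.0 [ 514.12 -377.19   58.16]
bush 38.1875 [ 514.13 -377.16   58.32]
bush 39.625 [ 514.09 -377.03   57.77]
nest 168.0 [552.13 -39.31  23.43]
nest 168.75 [552.08 -39.51  25.32]
nest 169.0 [552.07 -39.27  25.28]
((40.86775588989258, 40.53397750854492), (66.66889190673828, 67.18851470947266), 177.32257080078125) rim top ctr [ 0.55218125 -0.03918081  0.047     ]
handle [ 0.56145717 -0.10367802  0.084     ]
handle [ 0.56146798 -0.10588802  0.084     ]
screw [ 0.5008 -0.0127  0.036 ]
screw [ 0.596  -0.0031  0.036 ]
screw [ 0.5125 -0.1057  0.036 ]
screw [ 0.6067 -0.0936  0.036 ]
[0.3740583  0.37671253 0.37755057 0.3775142  0.38031512 0.3821203
 0.38095948 0.38385612 0.3798352 ]
```

View pics/fit2.png

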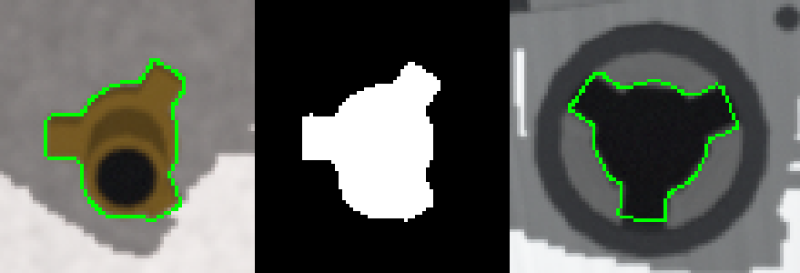

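The fits give the bushing at (0.5141, -0.3772) with yaw 58°. The nest is at (0.552, -0.039) with a notch at about 24.5°, and the station yaw is about 6.8°, which falls within its ±23° band. I check the bushing position against the top image, then grasp.

Run:
```python
from h import *
c=cam("top")
print(proj(c,[[.5141,-.3772,.06],[.5141,-.3772,.016],[.552,-.0393,.044]]).round(1), "expect top ~ (261,479)")
print(robot.get_t())
x,y=.5141,-.3772
robot.move_ptp([x,y,.12],R(30))
robot.move_straight([x,y,.024],feed=.12,stop_force=10)
print(robot.get_ee_pos(),robot.get_ft_force())
robot.close_gripper(30); print(robot.get_grip_width()*93)
print(robot.move_straight([x,y,.14],feed=.15), robot.get_ft_force(), robot.get_grip_width()*93)
p,d=robot.capture("wrist"); cv2.imwrite("pics/held.png",p)
print(robot.get_t(),robot.get_joint_positions())
```

```text
[[262.4 480. ]
 [265.  474.2]
 [243.9 336.8]] expect top ~ (261,479)
4.65
[ 0.51456387 -0.37755318  0.0248569 ] [1.01235336 0.18750379 0.36276991]
23.7188110131561
False [-0.22134919  0.45393742 -2.1628169 ] 23.544030434869423
8.2333 [-4.04510428e+01  3.39194162e+01  8.49055513e+01 -2.18016497e-03
  6.12868883e+01 -7.04519932e+01]
```

View pics/held.png

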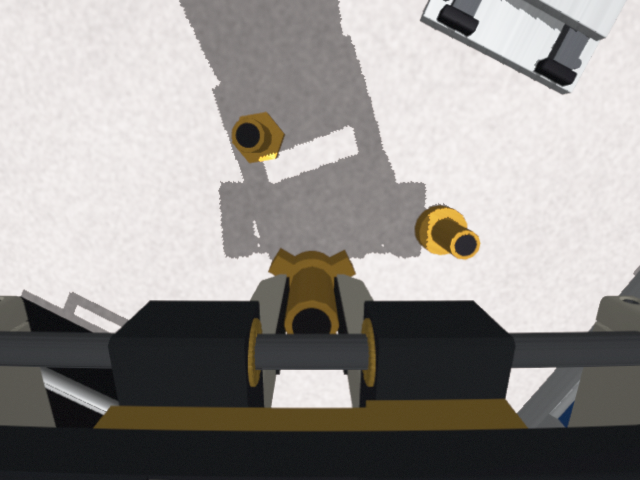

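The bushing is held, with its two visible lugs placed symmetrically as predicted (28° and 148° in the tool frame). Next I carry it over and lower it into the nest.

Run:
```python
from h import *
x,y=.5521,-.0393
robot.move_ptp([x,y,.11],R(-3.7))
robot.wait(.2); print(robot.get_ee_pos(),robot.get_ft_force(), robot.get_ft_torque())
print(robot.move_straight([x,y,.057],feed=.04,stop_force=6))
print(robot.get_ee_pos(),robot.get_ft_force(), robot.get_ft_torque(),robot.get_t())
p,d=robot.capture("wrist"); cv2.imwrite("pics/ins.png",p)
```

```text
[ 0.55221715 -0.0400528   0.10999491] [-0.19551873  0.50084716 -0.97931567] [-0.04953142 -0.05790653  0.00705374]
True
[ 0.55220943 -0.03921384  0.06667206] [ 5.16082236  0.59088293 -3.67521093] [ 0.06428345 -1.06921503  0.02131944] 10.7083
```

View pics/ins.png

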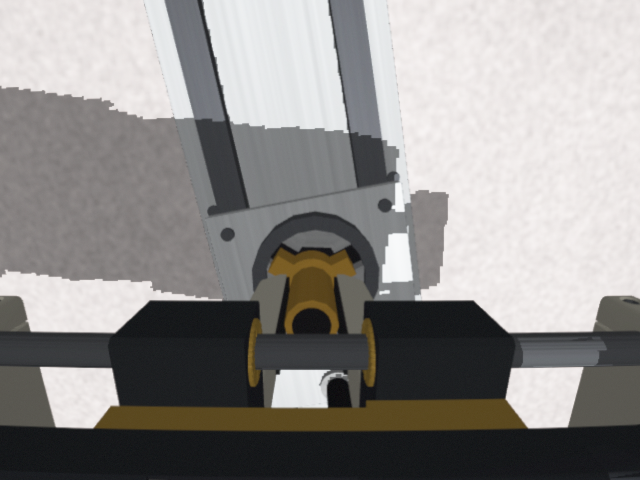

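At TCP z = 0.0667 the foot is about 1 mm below the ledge, with a +5 N side force: the yaw roughly matches and it is jammed sideways. I follow the force and keep descending.

```bash
cat > ins.py <<'E'
from h import *
import sys
def loop(psi,n=10,zt=.0575,K=2e-4):
    p=np.array(robot.get_ee_pos()); z=p[2]; xy=p[:2].copy()
    for i in range(n):
        f=np.array(robot.get_ft_force())-[-.2,.5,-1]
        if np.hypot(*f[:2])>1: xy=xy+np.clip(K*f[:2],-.0015,.0015)
        robot.move_straight([xy[0],xy[1],p[2]+.0004],feed=.03,rotation=R(psi))
        hit=robot.move_straight([xy[0],xy[1],zt],feed=.03,stop_force=5)
        p=np.array(robot.get_ee_pos())
        print(i,hit,xy.round(4),p.round(4),np.round(robot.get_ft_force(),1),np.round(robot.get_ft_torque(),2),round(robot.get_t(),1))
        if p[2]<.0595: break
E
python3 - <<'E'
from ins import *
loop(-3.7,6)
E
```

```text
0 True [ 0.5533 -0.0393] [ 0.5531 -0.0393  0.0577] [0.5 0.9 3.2] [-0.06 -0.12 -0.  ] 11.4
```

It dropped about 9 mm to z = 0.0577, which is floor height. Next I release, back off and look.

Run:
```python
from fit import *
import pickle
robot.let_go(); p=robot.get_ee_pos()
robot.move_straight([p[0],p[1],.15],feed=.2)
robot.move_ptp([.552,-.06,.24],R(6.8))
T=np.eye(4);T[:3,:3]=robot.get_tcp_rot();T[:3,3]=robot.get_ee_pos()
p,d=robot.capture("wrist"); cv2.imwrite("pics/after.png",p); pickle.dump((T,p,d),open("after.pkl","wb"))
c=cam("wrist",T)
for z in (.034,.044):
    print(z,proj(c,[[.553,-.0393,z+.06],[.553,-.0393,z+.016]]).round(1))
print("handle exp",proj(c,[[.553+.085*np.sin(np.radians(6.8)),-.0393-.085*np.cos(np.radians(6.8)),.084]]).round(1))
cv2.imwrite("pics/after_c.png",cv2.resize(p[170:330,240:400],(600,600),interpolation=cv2.INTER_NEAREST))
print(robot.get_t())
```

```text
0.034 [[207.5 318. ]
 [200.8 317.2]]
0.044 [[209.3 318.2]
 [202.2 317.4]]
handle exp [[287.9 317.5]]
13.6583
```

View pics/after.png

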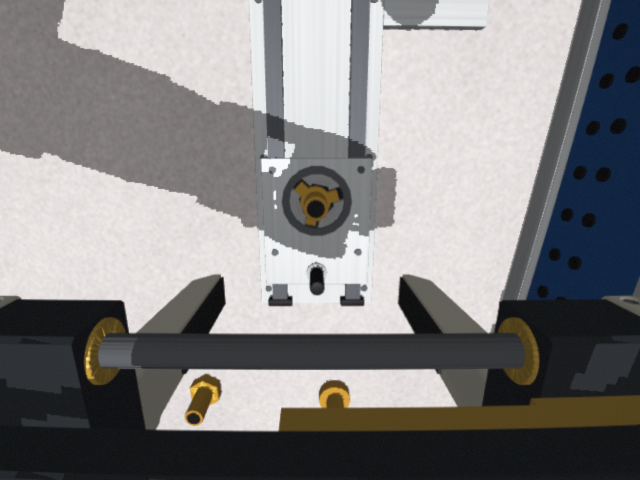

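View pics/after_c.png

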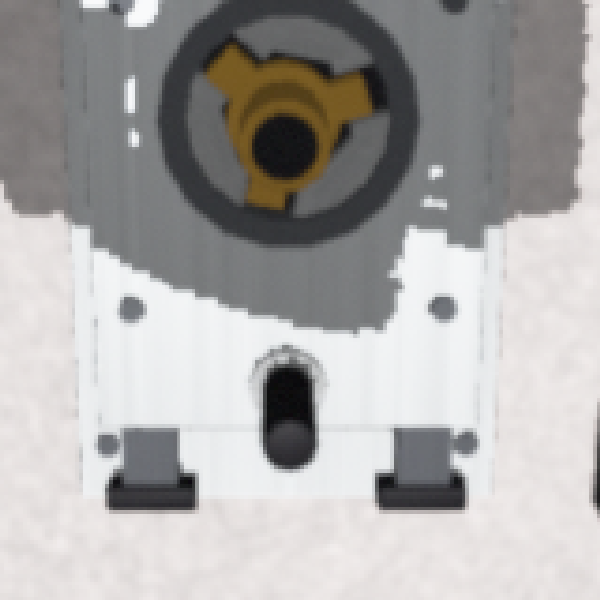

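The lugs sit in the notches and the station lines up with the image at 6.8°. I check the seated height by depth, then pinch the handle at about (289, 317) and slide.

Run:
```python
from fit import *
import pickle
T,p,d=pickle.load(open("after.pkl","rb")); c=cam("wrist",T)
def zmap():
    rr,cc=np.mgrid[0:480,0:640]; K=np.array([[c["fx"],0,c["cx"]],[0,c["fy"],c["cy"]],[0,0,1]])
    u=cv2.undistortPoints(np.stack([cc,rr],-1).reshape(-1,1,2).astype(float),K,np.array([c["k1"],0,0,0,0])).reshape(480,640,2)
    q=np.stack([u[...,0]*d,-u[...,1]*d,-d],-1)
    return q@c["pose"][:3,:3].T+c["pose"][:3,3]
P=zmap(); Z=P[...,2]
print((Z[196:222:2,308:328:2]*1e3).round(0)); print("handle",(Z[280:296:2,311:325:2]*1e3).round(0)); print("plate",np.median(Z[252:262,300:310]),"ledge",Z[183,318], "table",np.median(Z[280:300,180:200]))
h=atz(c,288.7,317.3,.084); print(h)
```

```text
[[ 71.  79.  88.  89.  88.  89.  84.  75.  56.  49.]
 [ 86.  94.  93.  93.  94.  94.  93.  91.  82.  51.]
 [ 92.  94.  94.  95.  94.  93.  94.  94.  94.  66.]
 [ 95.  95.  95.  95.  95.  95.  94.  93.  94.  93.]
 [ 94.  95.  96.  94.  95.  95. 405.  95.  92.  94.]
 [ 94.  94.  95.  94.  95.  94.  95.  95.  93.  93.]
 [ 95.  94.  94.  95.  94.  94.  94.  95.  93.  93.]
 [ 95.  95.  95.  94.  94.  93.  95.  94.  96.  94.]
 [ 94.  93.  94.  94.  92.  94.  94.  95.  96.  93.]
 [ 95.  94.  94.  94.  95.  93.  94.  93.  95.  94.]
 [ 96.  94.  94.  96.  95.  94.  94.  94.  94.  44.]
 [ 95.  94.  94.  94.  94.  93.  94.  95.  46.  44.]
 [ 50.  50.  94.  94.  95.  94.  94.  44.  44.  45.]]
handle [[71. 76. 76. 77. 77. 76. 69.]
 [76. 80. 82. 83. 82. 81. 75.]
 [80. 84. 83. 84. 84. 83. 81.]
 [83. 84. 84. 84. 84. 82. 83.]
 [83. 84. 83. 84. 83. 83. 85.]
 [83. 84. 85. 85. 83. 83. 84.]
 [83. 83. 82. 85. 84. 85. 83.]
 [12. 84. 83. 85. 84. 84. 12.]]
plate 0.033898970763325015 ledge 0.04404057593491456 table 0.26000228795921665
[ 0.56296944 -0.12456442  0.084     ]
```

The bushing top is at 94 mm (34 + 60), so it is fully home. The handle is at (0.563, -0.1245). I pinch it and slide.

Run:
```python
from h import *
h=np.array([.5630,-.1242]); u=np.array([-np.sin(np.radians(6.8)),np.cos(np.radians(6.8))])
robot.move_ptp([*h,.14],R(17))
robot.move_straight([*h,.056],feed=.12,stop_force=8)
print(robot.get_ee_pos(),robot.get_ft_force())
robot.close_gripper(20); print(robot.get_grip_width()*93)
p0=np.array(robot.get_ee_pos()); e=p0[:2]+u*.17
hit=robot.move_straight([*e,p0[2]],feed=.07,stop_force=14)
p=np.array(robot.get_ee_pos()); print(hit,p,(p-p0)[:2]@u,robot.get_ft_force(),robot.get_grip_width()*93,robot.get_t())
```

```text
[ 0.56356697 -0.1242158   0.05688895] [-0.08329369 -0.59169129 -0.21882169]
15.696909696268214
True [0.5456536  0.03144416 0.05604559] 0.1566362558204822 [-0.55532426  1.78209242  4.38497163] 15.452955351869381 18.2083
```

Run:
```python
from h import *
u=np.array([-np.sin(np.radians(6.8)),np.cos(np.radians(6.8))])
p0=np.array(robot.get_ee_pos())
hit=robot.move_straight([*(p0[:2]+u*.012),p0[2]],feed=.02,stop_force=18)
p=np.array(robot.get_ee_pos()); f=np.array(robot.get_ft_force());print(hit,p,(p-p0)[:2]@u,f,f[:2]@u,robot.get_grip_width()*93)
robot.let_go(); p=robot.get_ee_pos()
robot.move_straight([p[0],p[1],.17],feed=.15)
q=[.40,-.12,.30]
robot.move_ptp([*q],R(17)); robot.wait(.2)
for n in("top","scene"):
    im,d=robot.capture(n); cv2.imwrite(f"pics/{n}9.png",im)
cv2.imwrite("pics/scene9c.png",cv2.resize(cv2.imread("pics/scene9.png")[180:390,200:400],(760,798)[:2]) [:600])
print(robot.get_t())
```

```text
True [0.54563723 0.0314931  0.05606877] 5.05275401023286e-05 [ 0.03129738 -1.6117911   3.83456028] -1.6041586985916896 15.702494358309366
21.9667
```

View pics/top9.png

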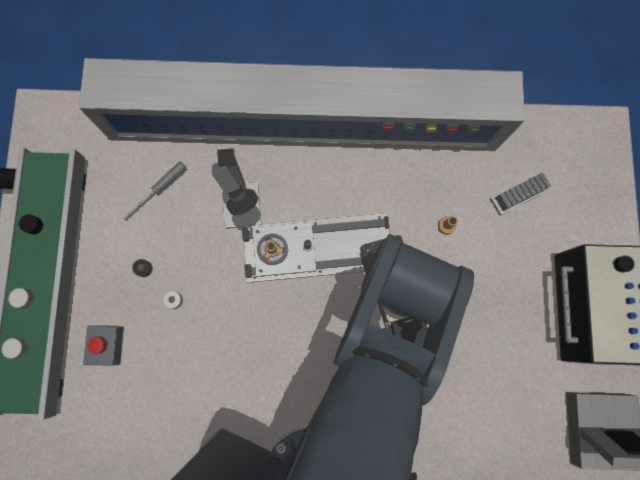

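View pics/scene9c.png

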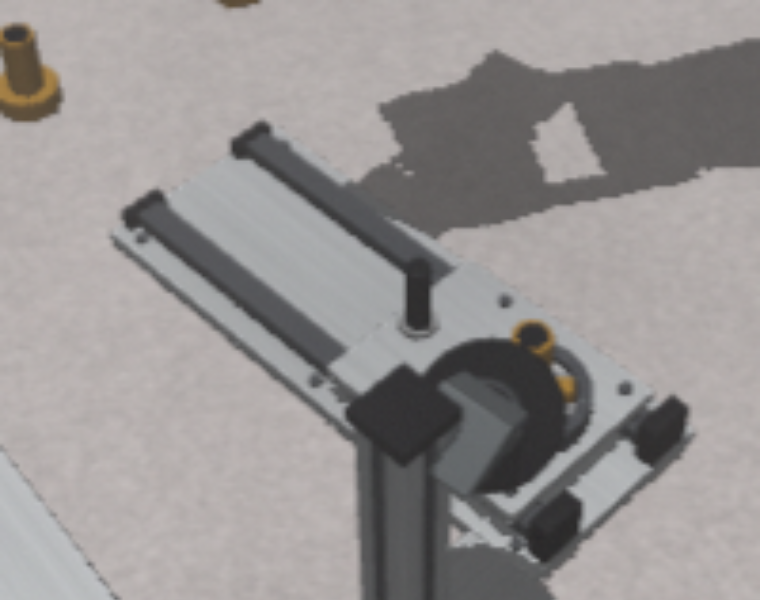

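A second 18 N push moved it 0.05 mm, so it is against something. To confirm it is the end stop, I measure the nest against the base plate ends in the top view.

Run:
```python
from h import *
p=cv2.imread("pics/top9.png"); a=cv2.imread("pics/top0.png")
cv2.imwrite("pics/t9c.png",cv2.resize(np.vstack([a[205:285,235:400],p[205:285,235:400]]),None,fx=3.7,fy=3.7,interpolation=cv2.INTER_CUBIC))
```

```text
(no output)
```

View pics/t9c.png

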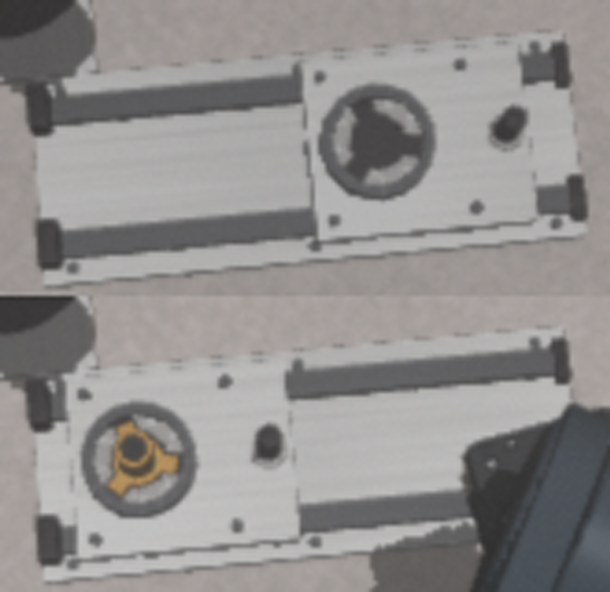

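Run:
```python
from h import *
c=cam("top")
P=lambda x,y,z: atz(c,205+y/3.7-.4,235+x/3.7-.4,z)[:2]
for zb in (.005,.012,.02):
    # base corners in first picture: far-left(38,78?) near-left(47,284), far-right(566,33), near-right(586,235)
    nl,fr,nr=P(47,284,zb),P(566,33,zb),P(586,235,zb)
    L=nl-nr; print(zb,"len",np.linalg.norm(L),"wid",np.linalg.norm(fr-nr),"yaw",np.degrees(np.arctan2(-L[0],L[1])))
    u=L/np.linalg.norm(L)
    for nm,q in (("start",P(377,141,.047)),("end",P(139,460-296,.047))):
        print(nm,q,"from right end",(q-nr)@u,"from left",(nl-q)@u)
print("handle start-end", P(515,123,.084), P(269,441-296,.084))
```

```text
0.005 len 0.35855691449387744 wid 0.13833845888857363 yaw 6.791444696388144
start [ 0.55429874 -0.0384282 ] from right end 0.1350991790585103 from left 0.2234577354353671
end [0.53487734 0.11503618] from right end 0.28978341868420204 from left 0.06877349580967534
0.012 len 0.35660178969856604 wid 0.13758413247570833 yaw 6.791444696388143
start [ 0.55429874 -0.0384282 ] from right end 0.13385937923457095 from left 0.22274241046399515
end [0.53487734 0.11503618] from right end 0.2885436188602627 from left 0.06805817083830339
0.02 len 0.35436736136106745 wid 0.13672204514671946 yaw 6.791444696388141
start [ 0.55429874 -0.0384282 ] from right end 0.13244246515006874 from left 0.22192489621099865
end [0.53487734 0.11503618] from right end 0.2871267047757605 from left 0.06724065658530688
handle start-end [ 0.56127874 -0.12327411] [0.5428391  0.03131813]
```

The nest is now 289 mm and 69 mm from the base plate ends. The geometry puts the end stop at 290 and 70 mm, so it agrees within measurement error. The robot is clear, so I hand in.

Run:
```python
from h import *
robot.close_job(); print(robot.get_t())
```

```text
the job is handed in; nothing more can be done
the job is handed in; nothing more can be done
```

The three-lug bushing is fully home in the keyed nest, and the loaded shuttle is at its end stop in front of the camera. I handed the job in at about 22 s of the 72 s allowed.

- **Seating:** I picked the bushing by its neck and turned it to the notch angle seen in the wrist picture. It jammed about 1 mm below the ledge; shifting it about 1 mm along the side force let it drop. After release, depth showed its top at 94 mm, which is the 34 mm floor plus the 60 mm bushing height.
- **Shuttle:** I pinched the handle and slid it 156.6 mm until the force limit stopped it. A second push with an 18 N limit moved it only 0.05 mm. In the top view the nest was about 289 mm and 69 mm from the two ends of the base plate, against 290 and 70 mm expected. The picture still shows a gap of a few millimetres between the plate and the black end blocks; the dimensions say this is normal.
- **Other objects:** The pucks, the screwdriver and the round bushing look unmoved in the last top picture. The arm hid the hex bushing there; it was last seen upright in the wrist picture after seating, before the slide.

No check failed.

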